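# Push the slate serving plate out over the end of the riser

## Robot

A 6-joint arm with a two-finger parallel gripper is mounted at the origin on the work surface; the furniture and walls round the work are solid. World frame = base frame: x ahead of the robot, y to its left, z up, the work surface at z = 0. Lengths are in mm, angles in rad, forces in N, time in s.
With the tool pointing down it reaches from about 275 to 1000 mm from the base axis. Payload 8.4 kg.
Tool frame: the origin (TCP) lies midway between the tips of the shut fingers; the grasp point (between the pads) lies 19 mm behind it; z points along the fingers, y is the line along which they close (so a half turn about z gives the same grasp; the last joint's range is limited). The gripper opens to 85 mm and grips with 20 to 120 N. Pads are 22 mm wide; open, the fingers measure 114 mm over their backs; the gripper's body (76 mm by 85 mm) begins 54 mm behind the grasp point. The pads swing forward as they close: fully open they stand 13 mm farther back than shut.
Start: joints at [-1.128, 0.353, 1.633, -0, 1.155, -0.002], TCP at [268.922, -564.189, 231.281] pointing down, gripper open.
Joint ranges: [-2.63, 2.63], [-0.92, 2.1], [0.06, 2.66], [-1.3, 4.44], [0, 2.69], [-3.02, 3.02]. Speed limits (rad/s): [2.22, 2.22, 2.79, 3.14, 3.14, 3.14].

## Interface

Orientations are given as [roll, pitch, yaw] about the fixed x, y, z axes, in that order (R = Rz(yaw) Ry(pitch) Rx(roll)).
In Python, from rig import r gives the robot as it stands.
- The arm moves only by the tool servo_tool, never from a script. Its argument "deltas" is a list of rows, each an object of numbers: "x", "y", "z": the shift along the world's x, y, z in mm; "rx", "ry", "rz": the turn, a rotation vector about the world's x, y, z in rad; "gripper": the gripper's target within -1 to 1 (fully open at 1, half-way at 0, shut at -1). A call has 1 to 10 rows; each row is the pose to reach, as a shift and turn from the pose commanded when the call began; what a row does not reach only later rows make up. A row lasts 1/10 s, in which the tool goes at most 50 mm and 8.59 degrees, less where a joint would pass 70% of its speed; a pose out of reach is approached as far as the arm can. A call with a gripper value outside its range is refused whole. The fingers move at their own pace and stop on an object; "newtons" is the grip in N (left out, the last holds). Time passes only in rows, so rows that repeat a pose let the fingers close. It gives the time, the measured TCP pose, the force, the opening and the grip force at its end, in the units of the state.
- r.sense(): the state, without advancing time (a new reading comes with each control period).
- r.grab_frame(name): name is "scene" or "top" or "wrist"; returns the picture (480x640x3 uint8, blue, green, red); there is no depth.
- r.camera_params(name): a dict with "mtx" (3x3 intrinsics, pixels), "eye" and "orientation" of the camera in the world. Camera axes: x right, y down, z forward; pixel columns grow to the right and rows downward; lengths in mm; the calibration is good to about 2 mm. A picture is of the moment at which its call begins: read the wrist's pose just before it. camera_params takes no time and is no camera call; for the wrist camera it gives the pose at the moment of the call.
- r.sign_off(): hands the job in; it is judged then, once.
Trained networks look in the newest picture that a camera, given by its name, has taken for a name from the list of things; names that differ only in an ending like _2 or _b are one class to them, and where a whole thing is asked for, a point or a joint stands for the part that bears it (a point fixed in the world has none). Each returns a list of dicts, best first, with "conf" (0 to 1); they miss things now and then, are a little off and sometimes report something else, mostly with a low value. They report only what shows in the picture. A call takes as long as a camera call. They do not tell look-alikes from the thing itself.
- r.recognise(name, camera): "box" ([left, top, width, height] in pixels, round what is visible of it).
The state is a dict: "clock": time; "qpos": joint angles; "qvel": joint speeds; "joint_efforts": joint torques, N m; "eef_pos": TCP position; "tcp_rot": TCP orientation; "contact_force": force on the tool from outside, world axes, zero at the start; "wrist_torque": the same for the moment, N m; "opening": opening from 0.0 (shut) to 1.0 (fully open); "grasp_force": force on a finger pad.
Only numpy, scipy, OpenCV 4.12 (cv2) and the standard library are available. Lean on these libraries where they do the work, as an engineer would, in place of code of your own. Each camera call takes 0.05 s, during which the arm holds its last target. There are 200 camera calls.

## Task

A thin slate serving plate with a filled foil cup on it lies flat on the low wooden riser. With the fingertips push the plate along the riser until about a third of its length sticks out over the riser's end on the steel mixing bowl's side, the plate lying straight along the riser and about midway between its long edges, so that someone can get their fingers under its edge. Do not pinch, lift or tip the plate, do not touch the cup, which must stay standing on it, and leave everything else where it is.

Things in the scene. Friction and masses are not known exactly. Their poses are not given: they have to be found in the camera images.
- riser: Low serving riser of pale wood, fixed: a flat board 170 (x) x 340 (y) x 18 mm on two cross feet, without rims. Origin at the worktop under its centre; y is its long axis; the top is flat, 60 mm above the origin, and its two ends are at y = -170 and +170 mm. It stands across the robot's front, turned by up to 0.4 rad.
- plate: Dark slate plate, loose, 120 (x) x 200 (y) x 8 mm thick, about 0.45 kg, flat on the riser, its length roughly along the riser but skewed by up to 0.25 rad and near the middle. Origin at the centre of its underside; y is its long axis.
- cup: Filled ruffled foil baking cup standing loose on the plate near its middle: 85 mm across the rim, 48 mm tall, about 60 g. Origin at the centre of its underside, z up.
- bowl: Wide steel mixing bowl, 257 mm across and 101 mm tall, loose on the worktop beyond one end of the riser (left or right of the robot); it marks the end over which the plate must stick out. Origin at the centre of its underside.
- tin: Blue lidded tin, 149 x 207 x 62 mm, loose, beyond the other end of the riser. Origin at the centre of its underside.
- stack: Stack of empty foil cups, 86 mm wide, 94 mm tall, loose, behind the riser. Origin at the centre of its underside.
- teaspoon: Steel teaspoon lying flat, 130 x 26 x 11 mm, loose, behind the riser. Origin at the centre of its underside.
Things that resemble listed ones, but are neither listed nor needed, are in the scene too. There is more than one size of the plate; the one meant has the size given above.

How it is judged:
By the outcome, as a careful person would: the job done as asked, in the order asked, and still so for the second after the job is handed in, with the robot touching nothing.
It also fails if it takes over 48 s, if anything falls off the work surface, if the arm or the gripper's body presses on something with over 40 N, if the wrist force passes 120 N, or if a joint passes its speed limit or range.

## Working session

There is one attempt and no reset: what is moved stays moved. The work goes in short steps, Python scripts to look and compute and a tool call to move; the robot and the scene stay as the last step left them, time stands still between calls to the robot, and variables do not carry over. Pictures are saved under pics/ and viewed, at most 10 in all, crops included, and the job is handed in when it is done.

Besides the shell and the picture viewer there is one more tool, called after "Emit:" as name(argument=value, ...), one argument or row to a line, values as JSON. servo_tool: Moves the arm, as the interface text tells. Its arguments: {"type":"object","properties":{"deltas":{"type":"array","items":{"type":"object","properties":{"x":{"type":"number"},"y":{"type":"number"},"z":{"type":"number"},"rx":{"type":"number"},"ry":{"type":"number"},"rz":{"type":"number"},"gripper":{"type":"number"}}}},"newtons":{"type":"number"}},"required":["deltas"]}

```bash
mkdir -p pics; python3 - <<'E'
from rig import r
import cv2
for c in ("top","scene"):
    cv2.imwrite(f"pics/{c}0.png",r.grab_frame(c))
    p=r.camera_params(c);print(c,p)
    for n in ("riser","plate","cup","bowl","tin"):
        print(n,[(x["box"],round(x["conf"],2)) for x in r.recognise(n,c)][:3])
print(r.sense())
E
```

```text
top {'mtx': array([[470.8504948 ,   0.        , 319.46276438],
       [  0.        , 470.8504948 , 241.20898001],
       [  0.        ,   0.        ,   1.        ]]), 'eye': array([ 4.77753385e+02, -6.35907388e-01,  1.28459056e+03]), 'orientation': array([-3.04581198,  0.01402596, -1.5717085 ])}
riser [([247.2, 218.6, 145.1, 93.1], 0.94)]
plate [([227.3, 297.8, 64.4, 59.3], 0.9), ([287.7, 235.8, 75.9, 50.2], 0.75)]
cup [([304.5, 239.6, 33.4, 37.2], 0.56)]
bowl [([468.5, 228.2, 104.8, 103.9], 0.77)]
tin [([108.5, 236.2, 92.7, 57.7], 0.66)]
scene {'mtx': array([[524.19405103,   0.        , 321.33154758],
       [  0.        , 524.19405103, 241.93555211],
       [  0.        ,   0.        ,   1.        ]]), 'eye': array([ -134.35218832, -1092.17727654,   928.24873315]), 'orientation': array([-2.1583757 ,  0.01358149, -0.57427701])}
riser [([274.0, 214.1, 63.3, 76.1], 0.72)]
plate [([219.5, 237.8, 38.4, 32.2], 0.8), ([286.3, 226.4, 47.3, 39.1], 0.66)]
cup [([304.5, 217.1, 25.4, 26.6], 0.55)]
bowl [([361.1, 299.4, 117.5, 95.9], 0.82)]
tin [([221.4, 170.8, 57.2, 44.7], 0.69)]
{'clock': 0.6, 'qpos': array([-1.12840990e+00,  3.53010670e-01,  1.63340192e+00,  6.81913335e-06,
        1.15520304e+00, -2.37993426e-03]), 'qvel': array([ 0.00161304,  0.00074913, -0.0002642 ,  0.00193745,  0.00066585,
       -0.00086919]), 'joint_efforts': array([ 3.78417499e-04, -6.04869175e+01, -3.42317319e+01,  2.08943752e-04,
        1.56955568e-03,  1.39128679e-05]), 'eef_pos': array([ 268.91738367, -564.18769782,  231.2734763 ]), 'tcp_rot': array([-3.14156970e+00, -6.29325521e-06,  4.44763609e-01]), 'contact_force': array([0.58865874, 0.49658709, 0.14541581]), 'wrist_torque': array([ 0.00027126, -0.04190468, -0.0144874 ]), 'grasp_force': 0.0, 'opening': 1.0007780814000853}
```

View pics/top0.png

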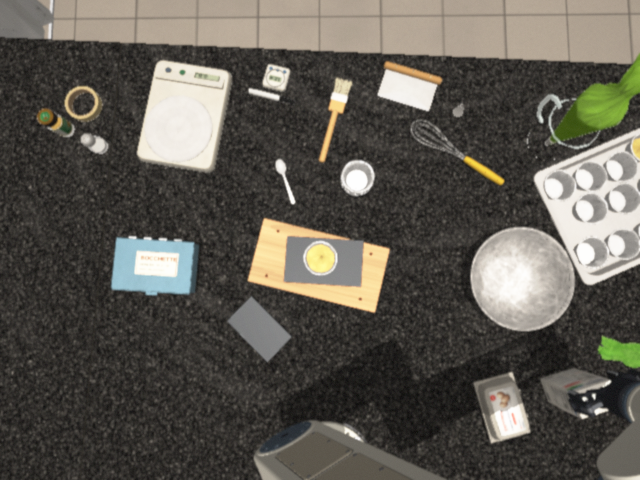

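View pics/scene0.png

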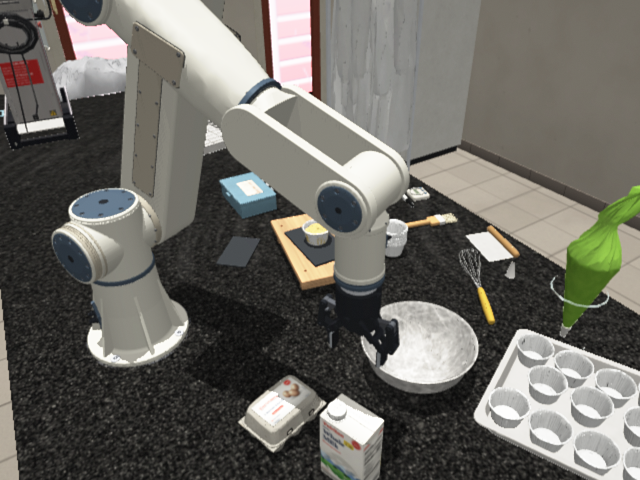

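Top view: riser around (319,264), with the plate (285–363, 236–286) and cup (320,258) on it. The bowl is at (522,278), so it lies to the robot's right (-y). The tin is on the left, and a loose look-alike plate lies off the riser at (260,328).

```bash
cat > h.py <<'E'
from rig import r
import cv2, numpy as np
from scipy.spatial.transform import Rotation as R
def ray(p,uv,z):
    uv=np.asarray(uv,float).reshape(-1,2)
    d=np.c_[uv,np.ones(len(uv))]@np.linalg.inv(p["mtx"]).T@R.from_euler("xyz",p["orientation"]).as_matrix().T
    return (p["eye"]+d*((z-p["eye"][2])/d[:,2])[:,None])[:,:2]
def proj(p,P):
    c=(np.asarray(P,float).reshape(-1,3)-p["eye"])@R.from_euler("xyz",p["orientation"]).as_matrix()
    c=c@p["mtx"].T; return c[:,:2]/c[:,2:]
def rect(p,cnt,z):
    w=ray(p,cnt,z).astype(np.float32)
    (c,(a,b),t)=cv2.minAreaRect(w)
    t=t if b>a else t+90   # long axis = y: yaw of rect with x short
    t=(t-90 if b<=a and False else t)
    q=cv2.boxPoints((c,(a,b),t if b>a else t-90))
    e1,e2=q[1]-q[0],q[2]-q[1]
    e=e1 if np.hypot(*e1)>np.hypot(*e2) else e2
    e=e if e[1]>0 else -e
    return np.array(c),sorted((a,b)),np.arctan2(-e[0],e[1])
def big(m):
    cs,_=cv2.findContours(m.astype(np.uint8),cv2.RETR_EXTERNAL,cv2.CHAIN_APPROX_NONE)
    return cv2.convexHull(max(cs,key=cv2.contourArea))
def look(cam,f=None):
    p=r.camera_params(cam); f=r.grab_frame(cam) if f is None else f
    s=cv2.cvtColor(f,cv2.COLOR_BGR2HSV).astype(int)
    wood=(s[...,0]>8)&(s[...,0]<24)&(s[...,1]>60)&(s[...,2]>120)
    hw=big(cv2.morphologyEx(wood.astype(np.uint8),cv2.MORPH_OPEN,np.ones((3,3))))
    ins=cv2.fillPoly(np.zeros(f.shape[:2],np.uint8),[hw],1)
    g=(s[...,1]<70)&(s[...,2]<130)
    g=cv2.morphologyEx((g&(ins>0)).astype(np.uint8),cv2.MORPH_OPEN,np.ones((3,3)))
    hp=big(g)
    return p,f,hw,hp
E
python3 - <<'E'
from h import *
p,f,hw,hp=look("top",cv2.imread("pics/top0.png"))
print("riser",rect(p,hw.reshape(-1,2),60)); print("plate",rect(p,hp.reshape(-1,2),68))
print("cup",ray(p,[320.5,258],110)); print("bowl",ray(p,[521,280],95),"tin",ray(p,[154,265],60))
cv2.polylines(f,[hw],1,(0,0,255));cv2.polylines(f,[hp],1,(0,255,0))
cv2.imwrite("pics/dbg.png",cv2.resize(f[190:340,210:410],None,fx=4,fy=4,interpolation=0))
E
```

```text
riser (array([534.63513184,  19.49076843]), [173.48056030273438, 342.82025146484375], np.float32(-0.24351995))
plate (array([597.61242676, -73.27661896]), [5.183989524841309, 5.241217136383057], np.float32(1.5630784))
cup [[548.48975001  13.18444849]]
bowl [[ 493.37098504 -488.55017925]] tin [[533.95071343 448.93540722]]
```

View pics/dbg.png

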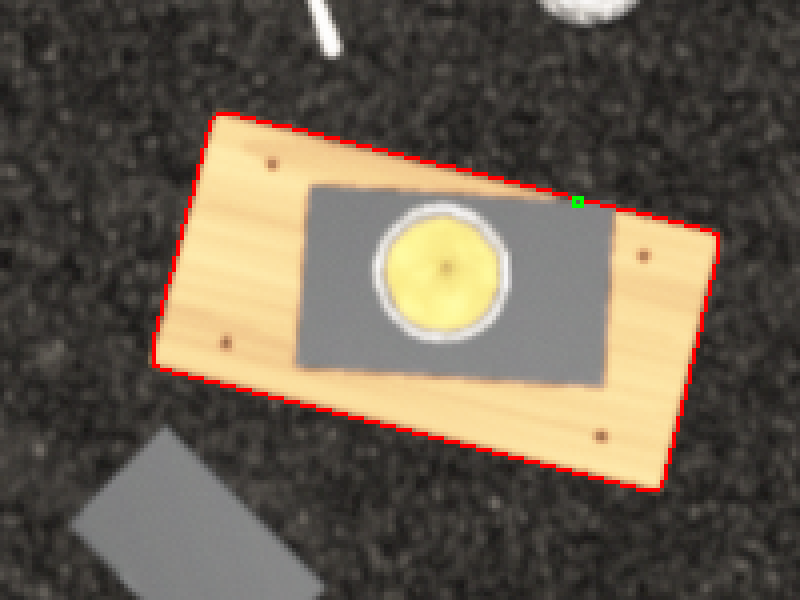

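The plate needs a brighter threshold. I'll fix that and compute its pose in the riser frame.

```bash
sed -i 's/g=(s\[...,1\]<70)&(s\[...,2\]<130)/g=(s[...,1]<50)\&(s[...,2]>90)\&(s[...,2]<165)/; s/hp=big(g)/g=g*cv2.erode(ins,np.ones((3,3))); hp=big(g)/' h.py
cat >> h.py <<'E'
def report(cam="top",f=None):
    p,f,hw,hp=look(cam,f)
    rc,rs,ry=rect(p,hw.reshape(-1,2),60); pc,ps,py=rect(p,hp.reshape(-1,2),68)
    A=np.array([[np.cos(ry),-np.sin(ry)],[np.sin(ry),np.cos(ry)]])
    print("riser",rc.round(1),rs,round(float(ry),3),"\nplate",pc.round(1),ps,round(float(py),3),"in riser",((pc-rc)@A).round(1),"rel yaw",round(float(py-ry),3))
    return rc,A,pc,ry,py
E
python3 - <<'E'
from h import *
f=cv2.imread("pics/top0.png")
rc,A,pc,ry,py=report("top",f)
print("cup in riser",(ray(r.camera_params("top"),[320.5,258],110)-rc)@A)
for v in ((0,138),(0,112),(0,-26)): print(v,rc+A@np.array(v))
E
```

```text
riser [534.6  19.5] [173.48056030273438, 342.82025146484375] -0.244 
plate [544.2   6.4] [117.02701568603516, 195.6783447265625] -0.065 in riser [ 12.4 -10.4] rel yaw 0.178
cup in riser [[14.96642275 -2.77962539]]
(0, 138) [567.90972003 153.41911757]
(0, 112) [561.64059472 128.1862402 ]
(0, -26) [528.36600652  -5.74210894]
```

Emit:
servo_tool(
  deltas=[
    {"x":15,"y":35,"rz":0.04,"gripper":1},
    {"x":30,"y":70,"rz":0.09},
    {"x":45,"y":105,"rz":0.13},
    {"x":60,"y":141,"rz":0.18},
    {"x":75,"y":176,"rz":0.22},
    {"x":90,"y":211,"rz":0.26},
    {"x":105,"y":246,"rz":0.31},
    {"x":120,"y":282,"rz":0.35},
    {"x":135,"y":317,"rz":0.4},
    {"x":150,"y":352,"rz":0.44},
  ],
)

```text
invalid input
```

Emit:
servo_tool(
  deltas=[
    {"x":15,"y":35,"rz":0.04},
    {"x":30,"y":70,"rz":0.09},
    {"x":45,"y":105,"rz":0.13},
    {"x":60,"y":141,"rz":0.18},
    {"x":75,"y":176,"rz":0.22},
    {"x":90,"y":211,"rz":0.26},
    {"x":105,"y":246,"rz":0.31},
    {"x":120,"y":282,"rz":0.35},
    {"x":138,"y":325,"rz":0.4},
    {"x":150,"y":352,"rz":0.442},
  ],
)

```text
invalid input
```

Emit:
servo_tool(
  deltas=[
    {"x":15,"y":35,"z":0,"rx":0,"ry":0,"rz":0.04,"gripper":1},
  ],
)

```text
clock: 0.7
eef_pos: [283.2, -531.8, 231.3]
tcp_rot: [3.139, 0.001, 0.483]
contact_force: [0.8, 0.9, -0.1]
opening: 1.0
grasp_force: 0.0
```

Every row needs all its keys. Remaining move: x +285, y +669, rz +0.842.

Emit:
servo_tool(
  deltas=[
    {"x":15,"y":35,"z":0,"rx":0,"ry":0,"rz":0.05,"gripper":1},
    {"x":30,"y":71,"z":0,"rx":0,"ry":0,"rz":0.09,"gripper":1},
    {"x":45,"y":106,"z":0,"rx":0,"ry":0,"rz":0.14,"gripper":1},
    {"x":60,"y":141,"z":0,"rx":0,"ry":0,"rz":0.18,"gripper":1},
    {"x":75,"y":176,"z":0,"rx":0,"ry":0,"rz":0.23,"gripper":1},
    {"x":90,"y":211,"z":0,"rx":0,"ry":0,"rz":0.27,"gripper":1},
    {"x":105,"y":246,"z":0,"rx":0,"ry":0,"rz":0.31,"gripper":1},
    {"x":120,"y":281,"z":0,"rx":0,"ry":0,"rz":0.36,"gripper":1},
    {"x":135,"y":317,"z":0,"rx":0,"ry":0,"rz":0.4,"gripper":1},
    {"x":150,"y":352,"z":0,"rx":0,"ry":0,"rz":0.44,"gripper":1},
  ],
)

```text
clock: 1.7
eef_pos: [434.4, -175.7, 231.6]
tcp_rot: [3.141, -0.0, 0.926]
contact_force: [1.2, -0.2, 0.1]
opening: 1.004
grasp_force: 0.0
```

Emit:
servo_tool(
  deltas=[
    {"x":15,"y":35,"z":0,"rx":0,"ry":0,"rz":0.05,"gripper":1},
    {"x":30,"y":70,"z":0,"rx":0,"ry":0,"rz":0.09,"gripper":1},
    {"x":45,"y":105,"z":0,"rx":0,"ry":0,"rz":0.14,"gripper":1},
    {"x":60,"y":141,"z":0,"rx":0,"ry":0,"rz":0.18,"gripper":1},
    {"x":75,"y":176,"z":0,"rx":0,"ry":0,"rz":0.23,"gripper":1},
    {"x":90,"y":211,"z":0,"rx":0,"ry":0,"rz":0.27,"gripper":1},
    {"x":105,"y":246,"z":0,"rx":0,"ry":0,"rz":0.31,"gripper":1},
    {"x":120,"y":281,"z":0,"rx":0,"ry":0,"rz":0.36,"gripper":1},
    {"x":135,"y":317,"z":0,"rx":0,"ry":0,"rz":0.402,"gripper":1},
    {"x":135,"y":317,"z":0,"rx":0,"ry":0,"rz":0.402,"gripper":1},
  ],
)

```text
clock: 2.7
eef_pos: [570.5, 143.6, 231.3]
tcp_rot: [3.14, -0.002, 1.331]
contact_force: [0.7, -0.7, 0.5]
opening: 1.0
grasp_force: 0.0
```

```bash
python3 - <<'E'
from h import *
cv2.imwrite("pics/w1.png",r.grab_frame("wrist")); p=r.camera_params("wrist"); print(p["eye"],p["orientation"])
f=cv2.imread("pics/w1.png")
try: report("wrist",f)
except Exception as e: print(e)
s=r.sense();print(s["clock"],s["eef_pos"],s["tcp_rot"])
E
```

```text
[584.7669768  206.67734544 373.7512467 ] [ 2.87242477e+00 -7.63331937e-05 -2.41008506e-01]
riser [545.5  67.6] [168.90223693847656, 235.3406219482422] -0.243 
plate [529.1  73.8] [60.823097229003906, 83.8087387084961] 1.501 in riser [-17.3   2. ] rel yaw 1.743
2.75 [569.40968112 141.65670468 231.06482546] [ 3.14151992e+00 -2.08670964e-04  1.32949313e+00]
```

View pics/w1.png

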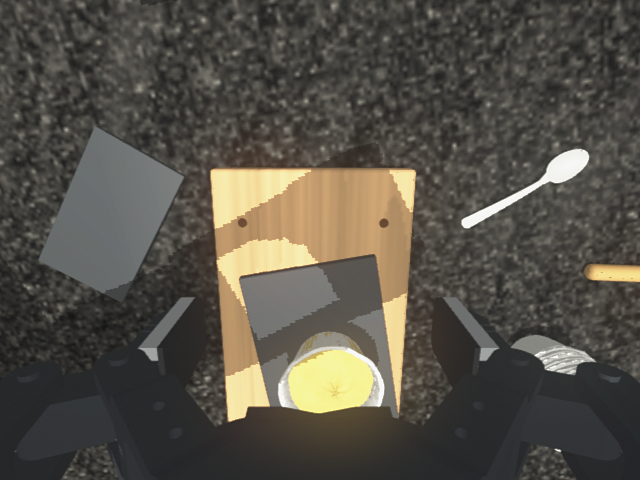

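Wrist view: the riser's tin-side end runs (211,170)–(415,170). The plate's pushing edge runs (240,277)–(375,255), and the space behind it is clear.

```bash
python3 - <<'E'
from h import *
p=r.camera_params("wrist")
q=ray(p,[[211,170],[415.5,170]],60);e=ray(p,[[240,277],[375.5,255]],68)
ry=np.arctan2(q[1,1]-q[0,1],q[1,0]-q[0,0]);A=np.array([[np.cos(ry),-np.sin(ry)],[np.sin(ry),np.cos(ry)]])
rc=q.mean(0)-A[:,1]*170
print("riser yaw",ry,"c",rc,"w",np.hypot(*(q[1]-q[0])))
E_=(e-rc)@A;d=E_[1]-E_[0];t=np.arctan2(d[1],d[0]);print("plate edge in riser",E_,np.hypot(*d),"yaw",t,"centre",E_.mean(0)-100*np.array([-np.sin(t),np.cos(t)]))
print("tcp in riser",(r.sense()["eef_pos"][:2]-rc)@A)
E
```

```text
riser yaw -0.24101543063765357 c [533.41342788  14.93127517] w 167.19405432643623
plate edge in riser [[-63.25170067  79.74414019]
 [ 52.55285558  99.61938204]] 117.4977467340543 yaw 0.16997147820388747 centre [11.56600129 -8.87719808]
tcp in riser [  4.70787676 131.65447439]
```

Emit:
servo_tool(
  deltas=[
    {"x":0,"y":0,"z":-45,"rx":0,"ry":0,"rz":0,"gripper":1},
    {"x":0,"y":0,"z":-90,"rx":0,"ry":0,"rz":0,"gripper":1},
    {"x":0,"y":0,"z":-130,"rx":0,"ry":0,"rz":0,"gripper":1},
    {"x":0,"y":0,"z":-155,"rx":0,"ry":0,"rz":0,"gripper":1},
    {"x":0,"y":0,"z":-165,"rx":0,"ry":0,"rz":0,"gripper":1},
    {"x":0,"y":0,"z":-172,"rx":0,"ry":0,"rz":0,"gripper":1},
    {"x":0,"y":0,"z":-176,"rx":0,"ry":0,"rz":0,"gripper":1},
    {"x":0,"y":0,"z":-179,"rx":0,"ry":0,"rz":0,"gripper":1},
    {"x":0,"y":0,"z":-181,"rx":0,"ry":0,"rz":0,"gripper":1},
    {"x":0,"y":0,"z":-181,"rx":0,"ry":0,"rz":0,"gripper":1},
  ],
)

```text
clock: 3.75
eef_pos: [569.2, 139.9, 50.8]
tcp_rot: [3.141, -0.0, 1.327]
contact_force: [-0.8, 0.1, -0.8]
opening: 1.001
grasp_force: 0.0
```

```bash
python3 - <<'E'
from h import *
f=r.grab_frame("wrist");g=r.grab_frame("scene")
cv2.imwrite("pics/w2.png",np.hstack([f[100:480:,60:580][::1],cv2.resize(g[180:330,220:330],(279,380))]))
E
```

```text
(no output)
```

View pics/w2.png

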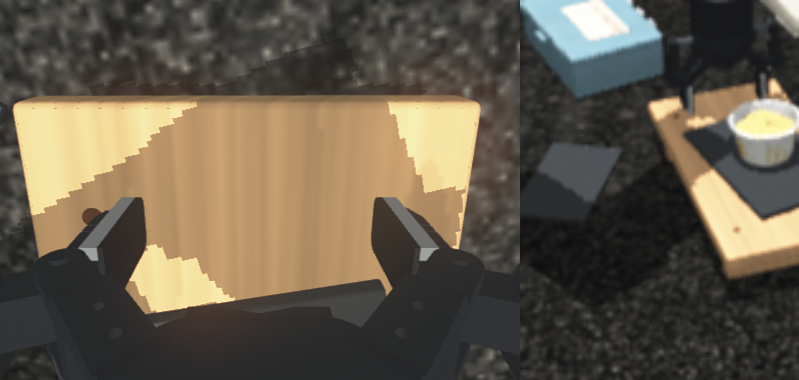

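Both fingers hang over the wood behind the plate, touching nothing. I'll narrow the opening to about 68 mm, raised 5 mm to make up for the pad swing, so both tips bear well on the edge.

Emit:
servo_tool(
  deltas=[
    {"x":0,"y":0,"z":4,"rx":0,"ry":0,"rz":0,"gripper":1},
    {"x":0,"y":0,"z":5,"rx":0,"ry":0,"rz":0,"gripper":0.6},
    {"x":0,"y":0,"z":5,"rx":0,"ry":0,"rz":0,"gripper":0.6},
    {"x":0,"y":0,"z":5,"rx":0,"ry":0,"rz":0,"gripper":0.6},
    {"x":0,"y":0,"z":5,"rx":0,"ry":0,"rz":0,"gripper":0.6},
  ],
)

```text
clock: 4.35
eef_pos: [568.9, 139.8, 55.3]
tcp_rot: [-3.142, 0.0, 1.327]
contact_force: [0.5, 0.6, -0.8]
opening: 0.8
grasp_force: 0.0
```

Emit:
servo_tool(
  deltas=[
    {"x":-1,"y":-4,"z":0,"rx":0,"ry":0,"rz":0,"gripper":0.6},
    {"x":-2,"y":-8,"z":0,"rx":0,"ry":0,"rz":0,"gripper":0.6},
    {"x":-3,"y":-12,"z":0,"rx":0,"ry":0,"rz":0,"gripper":0.6},
    {"x":-4,"y":-15,"z":0,"rx":0,"ry":0,"rz":0,"gripper":0.6},
    {"x":-5,"y":-18,"z":0,"rx":0,"ry":0,"rz":0,"gripper":0.6},
    {"x":-5,"y":-21,"z":0,"rx":0,"ry":0,"rz":0,"gripper":0.6},
    {"x":-6,"y":-24,"z":0,"rx":0,"ry":0,"rz":0,"gripper":0.6},
    {"x":-7,"y":-27,"z":0,"rx":0,"ry":0,"rz":0,"gripper":0.6},
    {"x":-7,"y":-30,"z":0,"rx":0,"ry":0,"rz":0,"gripper":0.6},
    {"x":-8,"y":-33,"z":0,"rx":0,"ry":0,"rz":0,"gripper":0.6},
  ],
)

```text
clock: 5.35
eef_pos: [561.1, 106.6, 55.4]
tcp_rot: [3.141, -0.0, 1.327]
contact_force: [0.3, 3.2, -1.7]
opening: 0.8
grasp_force: 1.2
```

```bash
python3 - <<'E'
from h import *
f=r.grab_frame("wrist");g=r.grab_frame("top")
cv2.imwrite("pics/w3.png",np.hstack([f[100:480:,60:480],cv2.resize(g[200:330,240:370],(380,380))]))
E
```

```text
(no output)
```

View pics/w3.png

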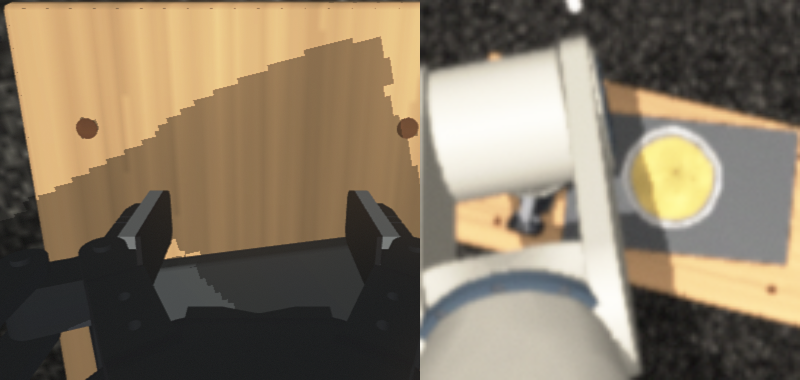

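Contact is made (3 N) and the plate is turning straight; the cup at (672,177) in the right half is upright. I'll keep pushing straight along the riser.

Emit:
servo_tool(
  deltas=[
    {"x":-1,"y":-3,"z":0,"rx":0,"ry":0,"rz":0,"gripper":0.6},
    {"x":-1.5,"y":-6,"z":0,"rx":0,"ry":0,"rz":0,"gripper":0.6},
    {"x":-2.2,"y":-9,"z":0,"rx":0,"ry":0,"rz":0,"gripper":0.6},
    {"x":-3,"y":-12,"z":0,"rx":0,"ry":0,"rz":0,"gripper":0.6},
    {"x":-3.7,"y":-15,"z":0,"rx":0,"ry":0,"rz":0,"gripper":0.6},
    {"x":-4.5,"y":-18,"z":0,"rx":0,"ry":0,"rz":0,"gripper":0.6},
    {"x":-5.2,"y":-21,"z":0,"rx":0,"ry":0,"rz":0,"gripper":0.6},
    {"x":-6,"y":-24,"z":0,"rx":0,"ry":0,"rz":0,"gripper":0.6},
    {"x":-6.7,"y":-27,"z":0,"rx":0,"ry":0,"rz":0,"gripper":0.6},
    {"x":-7.5,"y":-30,"z":0,"rx":0,"ry":0,"rz":0,"gripper":0.6},
  ],
)

```text
clock: 6.45
eef_pos: [553.4, 76.6, 55.3]
tcp_rot: [3.142, -0.0, 1.327]
contact_force: [1.4, 2.0, -0.1]
opening: 0.801
grasp_force: 1.3
```

```bash
python3 - <<'E'
from h import *
f=r.grab_frame("wrist");g=r.grab_frame("top")
cv2.imwrite("pics/top4.png",g)
cv2.imwrite("pics/w4.png",np.hstack([f[100:480:,60:480],cv2.resize(g[220:315,300:395],(380,380))]))
E
```

```text
(no output)
```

View pics/w4.png

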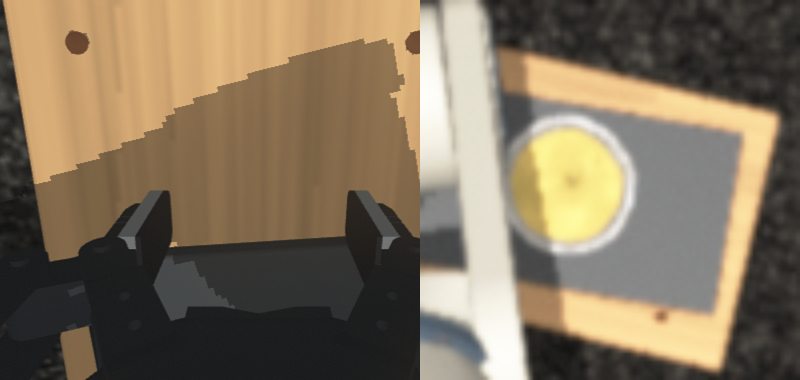

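```bash
cat >> h.py <<'E'
def ends(plate,riser,cam="top"):
    p=r.camera_params(cam); q=ray(p,riser,60); e=ray(p,plate,68)
    ry=-0.2425; A=np.array([[np.cos(ry),-np.sin(ry)],[np.sin(ry),np.cos(ry)]])
    rc=q.mean(0); E_=(e-rc)@A; d=E_[0]-E_[1]
    print("riser end yaw",np.arctan2(*(q[0]-q[1])[::-1]),"plate end rel riser end",E_.round(1),"mid",E_.mean(0).round(1),"len",np.hypot(*d),"rel yaw",np.arctan2(d[1],d[0]))
E
python3 - <<'E'
from h import *
ends([[380.5,253.2],[373.7,298.5]],[[389.5,248.7],[375.7,313]])
E
```

```text
riser end yaw -0.22488166007061858 plate end rel riser end [[ 67.2  22.3]
 [-50.2  12.8]] mid [ 8.5 17.5] len 117.79825356667068 rel yaw 0.08104934266127423
```

Residual skew is about 0.07 rad. I'll push on straight another 36 mm and measure again.

Emit:
servo_tool(
  deltas=[
    {"x":-1,"y":-3.5,"z":0,"rx":0,"ry":0,"rz":0,"gripper":0.6},
    {"x":-1.7,"y":-7,"z":0,"rx":0,"ry":0,"rz":0,"gripper":0.6},
    {"x":-2.6,"y":-10.5,"z":0,"rx":0,"ry":0,"rz":0,"gripper":0.6},
    {"x":-3.5,"y":-14,"z":0,"rx":0,"ry":0,"rz":0,"gripper":0.6},
    {"x":-4.3,"y":-17.5,"z":0,"rx":0,"ry":0,"rz":0,"gripper":0.6},
    {"x":-5.2,"y":-21,"z":0,"rx":0,"ry":0,"rz":0,"gripper":0.6},
    {"x":-6.1,"y":-24.5,"z":0,"rx":0,"ry":0,"rz":0,"gripper":0.6},
    {"x":-7,"y":-28,"z":0,"rx":0,"ry":0,"rz":0,"gripper":0.6},
    {"x":-7.8,"y":-31.5,"z":0,"rx":0,"ry":0,"rz":0,"gripper":0.6},
    {"x":-8.7,"y":-35,"z":0,"rx":0,"ry":0,"rz":0,"gripper":0.6},
  ],
)

```text
clock: 7.55
eef_pos: [544.5, 41.6, 55.3]
tcp_rot: [-3.141, -0.0, 1.327]
contact_force: [0.2, 3.1, 0.3]
opening: 0.797
grasp_force: 1.5
```

```bash
python3 - <<'E'
from h import *
f=r.grab_frame("wrist");g=r.grab_frame("top")
cv2.imwrite("pics/top5.png",g)
cv2.imwrite("pics/w5.png",np.hstack([f[100:480:,60:480],cv2.resize(g[225:320,305:400],(380,380))]))
E
```

```text
(no output)
```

View pics/w5.png

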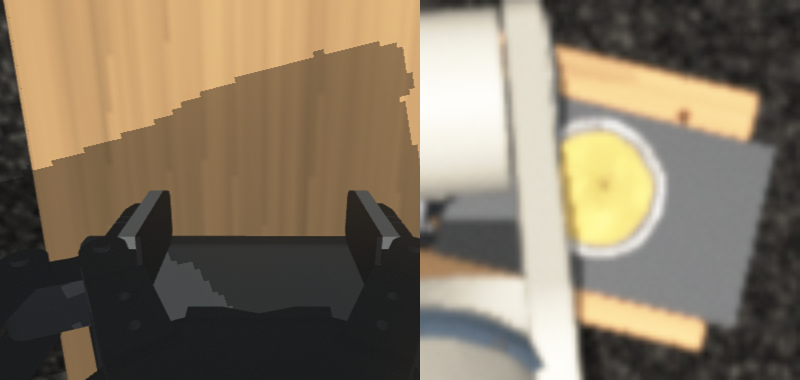

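```bash
python3 - <<'E'
from h import *
ends([[393.75,261.75],[384.25,306.5]],[[389.5,248.4],[375.6,312.9]])
E
```

```text
riser end yaw -0.22570689361218155 plate end rel riser end [[ 53.4 -16.1]
 [-64.  -18.3]] mid [ -5.3 -17.2] len 117.35931716928914 rel yaw 0.018513681223794803
```

The plate is now straight, 5 mm off to the near side, and overhangs 17 mm. For the rest I'll push slightly diagonally, within the friction cone: 42 mm first.

Emit:
servo_tool(
  deltas=[
    {"x":-0.5,"y":-4,"z":0,"rx":0,"ry":0,"rz":0,"gripper":0.6},
    {"x":-1,"y":-8,"z":0,"rx":0,"ry":0,"rz":0,"gripper":0.6},
    {"x":-1.6,"y":-12,"z":0,"rx":0,"ry":0,"rz":0,"gripper":0.6},
    {"x":-2.1,"y":-16,"z":0,"rx":0,"ry":0,"rz":0,"gripper":0.6},
    {"x":-2.7,"y":-20,"z":0,"rx":0,"ry":0,"rz":0,"gripper":0.6},
    {"x":-3.2,"y":-24,"z":0,"rx":0,"ry":0,"rz":0,"gripper":0.6},
    {"x":-3.8,"y":-28,"z":0,"rx":0,"ry":0,"rz":0,"gripper":0.6},
    {"x":-4.3,"y":-32,"z":0,"rx":0,"ry":0,"rz":0,"gripper":0.6},
    {"x":-4.9,"y":-36,"z":0,"rx":0,"ry":0,"rz":0,"gripper":0.6},
    {"x":-5.4,"y":-40,"z":0,"rx":0,"ry":0,"rz":0,"gripper":0.6},
  ],
)

```text
clock: 8.65
eef_pos: [539.2, 1.5, 55.2]
tcp_rot: [-3.141, 0.0, 1.327]
contact_force: [-0.0, 2.5, -0.6]
opening: 0.802
grasp_force: 1.3
```

```bash
python3 - <<'E'
from h import *
f=r.grab_frame("wrist");g=r.grab_frame("top")
cv2.imwrite("pics/top6.png",g)
cv2.imwrite("pics/w6.png",np.hstack([f[100:480:,60:480],cv2.resize(g[230:325,325:420],(380,380))]))
E
```

```text
(no output)
```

View pics/w6.png

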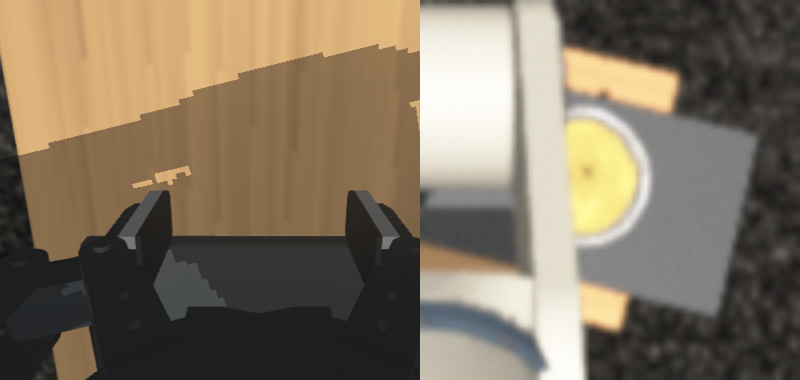

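```bash
python3 - <<'E'
from h import *
ends([[409,263.25],[399.75,309]],[[389.5,248.3],[375.65,312.85]])
E
```

```text
riser end yaw -0.22481208408624992 plate end rel riser end [[ 58.7 -55. ]
 [-60.9 -58. ]] mid [ -1.1 -56.5] len 119.65306070203683 rel yaw 0.02521046613287124
```

9.5 mm to go; then back off along the riser and lift.

Emit:
servo_tool(
  deltas=[
    {"x":-0.5,"y":-3.5,"z":0,"rx":0,"ry":0,"rz":0,"gripper":0.6},
    {"x":-1,"y":-6.5,"z":0,"rx":0,"ry":0,"rz":0,"gripper":0.6},
    {"x":-1.3,"y":-8.5,"z":0,"rx":0,"ry":0,"rz":0,"gripper":0.6},
    {"x":-1.4,"y":-9.5,"z":0,"rx":0,"ry":0,"rz":0,"gripper":0.6},
    {"x":-1.4,"y":-9.5,"z":0,"rx":0,"ry":0,"rz":0,"gripper":0.6},
    {"x":-0.5,"y":-6,"z":0,"rx":0,"ry":0,"rz":0,"gripper":0.6},
    {"x":1.5,"y":2,"z":0,"rx":0,"ry":0,"rz":0,"gripper":0.6},
    {"x":4,"y":12,"z":0,"rx":0,"ry":0,"rz":0,"gripper":0.6},
    {"x":6,"y":21,"z":0,"rx":0,"ry":0,"rz":0,"gripper":0.6},
    {"x":7,"y":25,"z":0,"rx":0,"ry":0,"rz":0,"gripper":0.6},
  ],
)

```text
clock: 9.75
eef_pos: [546.6, 28.1, 55.3]
tcp_rot: [3.141, -0.0, 1.328]
contact_force: [-0.5, 0.7, -0.1]
opening: 0.8
grasp_force: 0.0
```

Emit:
servo_tool(
  deltas=[
    {"x":0,"y":0,"z":20,"rx":0,"ry":0,"rz":0,"gripper":0.6},
    {"x":0,"y":0,"z":55,"rx":0,"ry":0,"rz":0,"gripper":0.6},
    {"x":0,"y":10,"z":95,"rx":0,"ry":0,"rz":0,"gripper":0.6},
    {"x":0,"y":40,"z":135,"rx":0,"ry":0,"rz":0,"gripper":0.6},
    {"x":0,"y":75,"z":160,"rx":0,"ry":0,"rz":0,"gripper":0.6},
    {"x":0,"y":115,"z":175,"rx":0,"ry":0,"rz":0,"gripper":0.6},
    {"x":0,"y":155,"z":180,"rx":0,"ry":0,"rz":0,"gripper":0.6},
    {"x":0,"y":200,"z":180,"rx":0,"ry":0,"rz":0,"gripper":0.6},
    {"x":0,"y":240,"z":180,"rx":0,"ry":0,"rz":0,"gripper":0.6},
    {"x":0,"y":260,"z":180,"rx":0,"ry":0,"rz":0,"gripper":0.6},
  ],
)

```text
clock: 10.75
eef_pos: [545.8, 290.2, 235.3]
tcp_rot: [3.142, -0.001, 1.329]
contact_force: [1.0, -0.2, 0.0]
opening: 0.796
grasp_force: 0.0
```

```bash
python3 - <<'E'
from h import *
g=r.grab_frame("top")
cv2.imwrite("pics/top7.png",cv2.resize(g[210:330,240:420],(800,533)))
cv2.imwrite("pics/top7raw.png",g)
s=cv2.cvtColor(g,cv2.COLOR_BGR2HSV).astype(int)
m=((s[...,1]<50)&(s[...,2]>95)&(s[...,2]<165)).astype(np.uint8)
m[:,:300]=0;m[:,425:]=0;m[:235]=0;m[325:]=0
m=cv2.morphologyEx(m,cv2.MORPH_OPEN,np.ones((3,3)))
p=r.camera_params("top");c,sz,py=rect(p,big(m).reshape(-1,2),68)
rc=np.array([534.6,19.5]);ry=-.2435;A=np.array([[np.cos(ry),-np.sin(ry)],[np.sin(ry),np.cos(ry)]])
print(c,sz,py,(c-rc)@A,"rel",py-ry)
E
```

```text
[ 501.22579956 -112.86461639] [118.9005126953125, 197.42501831054688] -0.2449772 [  -0.47644274 -136.50641718] rel -0.0014772117
```

View pics/top7.png

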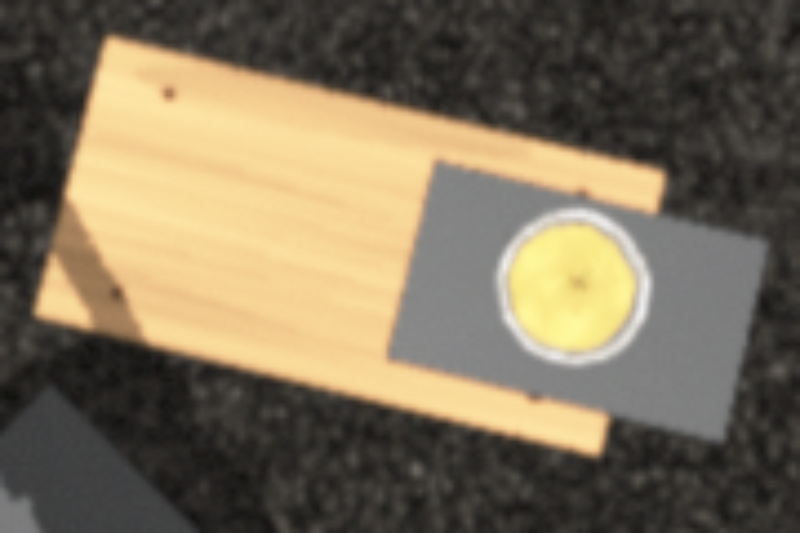

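The plate is straight (skew under 0.01 rad) and centred within 1 mm, with an overhang of about 66.5 mm. The cup stands at (575,287) and the arm is clear.

```bash
python3 -c "
from rig import r
print(r.sign_off())"
```

```text
the job is handed in; nothing more can be done
None
```

The plate is pushed out about 66 mm (a third of its length) over the riser's bowl-side end, straight and centred, with the cup still standing and the arm clear; the job is handed in after about 11 s on the robot's clock.

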